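Fit the delivery pipe to the play post office's tube-mail station

TASK

The tube-mail station has lost its delivery pipe: draw the grey pipe with the two square collars out of its pigeonhole by the plug end that sticks out, and lay it down on the open table and let go. Then take it again by its body between the collars and push its plug into the station's fitting until the catch snaps shut behind the bead and the front collar is up against the fitting, and let go. Leave the other things where they are.

Things in the scene. Friction and masses are not known exactly. Their poses are not given: they have to be found in the camera images.
- pipe_mid (a point): Grey plastic pipe, 180 mm long, 0.16 kg, 30 mm diameter: point on its axis midway between its two square collars (44 x 44 mm, 8 mm thick, at x = 56 to 64 mm and at the rear end, x = -64 to -56; plain round pipe between). x runs along the pipe towards the plug tip. Lying on its collars its axis is level, 22 mm above the surface. It starts in one of the two pigeonholes, plug end out.
- pipe_tip (a point): Tip of the pipe's plug, on the axis, 116 mm from pipe_mid along x. The 52 mm plug in front of the front collar: plain 30 mm diameter from 52 to 28 mm behind the tip, a groove of 22 mm diameter from 28 to 16, a bead of 30 mm from 16 to 12, then a taper down to 16 mm at the tip. At the start the tip stands 50 to 62 mm out of the rack's front.
- rack_front (a point): Plywood rack with two pigeonholes side by side, fixed, 132 mm deep, 218 wide, 92 high, roofed: point at the bottom middle of its front face. x runs into the holes, y along the front, z up. Holes 97 mm wide, 76 high, centred at y = +52 and -52 mm, closed at the back; floor 8 mm above the table. The front faces roughly to the robot's right (-y).
- mouth (a point): Centre of the mouth of the station's push-fit fitting: grey block 64 x 64 mm, 60 deep, with a round 33 mm bore, on the front of a yellow box 150 mm wide, 100 high, fixed, with a clear stub pipe on top up to 160 mm. 40 mm above the table; x runs level into the bore, z up; the mouth faces roughly to the robot's left (+y). Fully home, the pipe's tip is 52 mm inside and its front collar touches the block.
- tab (a joint): The fitting's spring catch, a metal tab 18 x 26 mm on top of the block. Value: its lift in m, 0 when down. The bead lifts it about 4 mm in passing (10 to 15 N of push along the bore); it snaps down into the groove when the tip is 48 mm or more inside, and the pipe can no longer be pulled out.
- tab_top (a point): Middle of the top of the catch's metal tab: 29 mm inwards of the mouth and 43 mm above the bore's axis when down.
- mailtube: Bystander: cardboard mailing tube, 110 mm long, 40 mm diameter, with white square end caps of 44 mm, in the other pigeonhole, not standing out; origin at its centre, x along it.
- stamp: Bystander: wooden hand stamp, 45 x 60 mm, 72 mm high; origin under its centre.
- inkpad: Bystander: black ink pad 75 x 110 x 17 mm; origin under its centre.
- parcel: Bystander: carton 100 x 130 x 70 mm; origin under its centre.
- pencils: Bystander: yellow plastic cup with pencils, 70 mm across, 165 mm high; origin under its centre.
- weight: Bystander: brass letter-scale weight, 40 mm across, 50 mm high; origin under its centre.
Not all that is in view belongs to the job. Of the things that look like the part that bears pipe_mid, the smaller one is meant.

How it is judged (in metres and radians):
On the way:
1. the pipe lies on the open table, out of the pigeonhole, and has been let go (height (world z) of pipe_mid below 0.026 m and angle between pipe_mid's own x axis and vertical between 1.5 and 1.64 rad and x of pipe_mid in the frame of rack_front below -0.03 m and contact force between pipe and the fingers below 0.1 N and linear speed of pipe below 0.02 m/s), for 0.2 s.
At the end, for the whole second after the job is handed in: The plug is at least 47 mm inside the fitting (52 mm is fully home), in line with the bore within 0.1 rad, the catch is down again (lift under 1.5 mm), and the pipe is let go and at rest (x of pipe_tip in the frame of mouth above 0.047 m and distance between pipe_tip and mouth below 0.056 m and angle between the x axis of pipe_mid and the x axis of mouth, either way round below 0.1 rad and value of joint tab below 0.0015 m and contact force between pipe and the fingers below 0.1 N and linear speed of pipe below 0.02 m/s); the robot touches nothing.
It fails at once if a bystander is moved by more than 40 mm (distance of any of mailtube, stamp, inkpad, parcel, pencils, weight from where it was at the start of the episode above 0.04 m).
It also fails if it takes over 58 s, if anything falls off the work surface, if the arm or the gripper's body presses on something with over 40 N, if the wrist force passes 120 N, or if a joint passes its speed limit or range.

ROBOT

A 6-joint arm with a two-finger parallel gripper is mounted at the origin on the work surface. World frame = base frame: x ahead of the robot, y to its left, z up, the work surface at z = 0. Lengths are in m, angles in degrees, forces in N, time in s.
With the tool pointing down it reaches from about 0.4 to 0.825 m from the base axis. Payload 7 kg.
Tool frame: the origin (TCP) lies at the very end of the fingers, on their centre line; the grasp point (between the pads) lies 19 mm behind it; x points along the fingers, y is the direction in which the jaws open and shut, and the axes are right-handed (so a half turn about x gives the same grasp; the last joint's range is limited). The gripper opens to 88 mm and grips with 3 to 60 N. Pads are 19 mm wide; open, the fingers measure 130 mm over their backs; the gripper's body (78 mm by 193 mm) begins 47 mm behind the grasp point.
Start: joints at [93.799, 20.546, 0.682, 0, -70.136, -16.507], TCP at [0.149, 0.658, 0.227] pointing down, gripper open.
Joint ranges: [-176.03, 176.03], [-82.01, 121.73], [-58.28, 71.71], [-173.87, 95.51], [-174.79, -0.11], [-173.66, 173.66]. Speed limits (degrees/s): [136.94, 136.94, 172.46, 180, 180, 180].

INTERFACE

Orientations are given as [roll, pitch, yaw] about the fixed x, y, z axes, in that order (R = Rz(yaw) Ry(pitch) Rx(roll)).
In Python, from plant import * gives the robot as it stands. The module is installed in compiled form; this text tells all that it offers.
- The arm moves only by the shell command python3 -m creep 'ROWS' [FORCE]. ROWS is a JSON object of lists of equal length, an entry for each row: "jaw": the closure, from -1 (fully open) to 1 (shut); "translation": the shift along the tool's x, y, z in m, a list of three; "roll": the turn about the tool's x in rad. A call has exactly 10 rows; each row shifts and turns the commanded pose from where the row before left it, along the tool's axes as they then stand; what a row does not reach is not made up. A row lasts 1/10 s, in which the tool goes at most 50 mm and 8.59 degrees, less where a joint would pass 70% of its speed; a pose out of reach is approached as far as the arm can. A call with a gripper value outside its range is refused whole. The fingers move at their own pace and stop on an object; FORCE is the grip in N (left out, the last holds). Time passes only in rows, so rows that do not move let the fingers close, or fill a call up. It gives the time, the measured TCP pose, the force and the opening at its end, in the units of the state.
- get_state(): the state, without advancing time (a new reading comes with each control period).
- capture(name): name is "scene" or "side" or "wrist"; returns a dict with "image" (384x512x3 uint8, red, green, blue), "fovy" (degrees; the focal length in pixels is half the picture's height over the tangent of half this angle, whatever the lens; pixels are square), "cx", "cy" (the principal point, pixels), "pose" (4x4, takes a point from camera to world coordinates); the wrist camera has in their place "tool_from_camera" (4x4, takes a point from camera to tool coordinates, whose origin is the TCP and whose axes are the tool frame's). Camera axes: x right, y up, looking along -z (the intrinsics and any distortion apply to the point x, -y, -z); pixel columns grow to the right and rows downward; lengths in m; the calibration is good to about 2 mm. A picture is of the moment at which its call begins: read the wrist's pose just before it. There is no depth.
- close_job(): hands the job in, once; it reports no verdict.
The state is a dict: "time_s": time; "joints": joint angles; "qd": joint speeds; "joint_torque": joint torques, N m; "tcp_pos": TCP position; "eef_rot": TCP orientation; "contact_force": force on the tool from outside, world axes, zero at the start; "moment": the same for the moment, N m; "gripper_width": finger opening in m.
Only numpy, scipy, OpenCV 4.12 (cv2) and the standard library are available. Lean on these libraries where they do the work, as an engineer would, in place of code of your own. Each camera call takes 0.05 s, during which the arm holds its last target.

## Working session

There is one attempt and no reset: what is moved stays moved. The work goes in short steps, Python scripts to look and compute and a shell command to move; the robot and the scene stay as the last step left them, time stands still between calls to the robot, and variables do not carry over. Pictures are saved under pics/ and viewed, and the job is handed in when it is done.

```bash
mkdir -p pics; cat > h.py <<'E'
import numpy as np, cv2
from plant import *
from scipy.spatial.transform import Rotation as R
def snap(n,f):
    s=get_state(); c=capture(n); cv2.imwrite('pics/'+f,c['image'][:,:,::-1]); 
    c['state']=s; return c
E
python3 - <<'E'
from h import *
for n in ['scene','side','wrist']:
    c=snap(n,n+'0.png')
    print(n,{k:np.round(v,4).tolist() for k,v in c.items() if k not in('image','state')})
print(get_state())
E
```

```text
scene {'fovy': 57.8328, 'cx': 248.3305, 'cy': 191.6471, 'pose': [[-0.7799, -0.5272, 0.3373, 0.8448], [0.6257, -0.6698, 0.3999, 0.4662], [0.0151, 0.5229, 0.8523, 0.8903], [0.0, 0.0, 0.0, 1.0]]}
side {'fovy': 44.6017, 'cx': 265.6893, 'cy': 183.2633, 'pose': [[0.9506, 0.2143, -0.2247, 0.2483], [-0.3105, 0.6618, -0.6823, -0.7685], [0.0025, 0.7184, 0.6956, 0.9508], [0.0, 0.0, 0.0, 1.0]]}
wrist {'fovy': 65.537, 'cx': 258.1786, 'cy': 190.3019, 'tool_from_camera': [[0.0005, 0.2931, -0.9561, -0.1595], [1.0, -0.0004, 0.0004, 0.001], [-0.0003, -0.9561, -0.2931, -0.0788], [0.0, 0.0, 0.0, 1.0]]}
{'time_s': 0.15, 'joints': array([ 9.37980992e+01,  2.05796976e+01,  6.47346194e-01, -1.45670749e-02,
       -7.01356843e+01, -1.65074867e+01]), 'qd': array([ 0.08986153, -0.08767202,  0.22342618,  0.05246655,  0.08118517,
       -0.01986637]), 'joint_torque': array([-7.23330249e-04, -5.83271599e+01,  2.93293619e+01,  7.00130090e+00,
        8.84072942e-03, -9.83705013e-05]), 'tcp_pos': array([0.14844192, 0.6581096 , 0.22587575]), 'eef_rot': array([ 95.12697022,  89.93059917, -97.58737524]), 'contact_force': array([-0.21721309, -0.43823394,  0.33286637]), 'moment': array([-0.00821545,  0.00794684,  0.01988756]), 'gripper_width': 0.08774766097136671}
```

View pics/scene0.png

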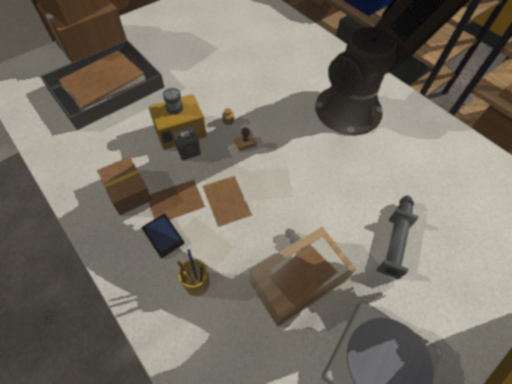

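View pics/side0.png

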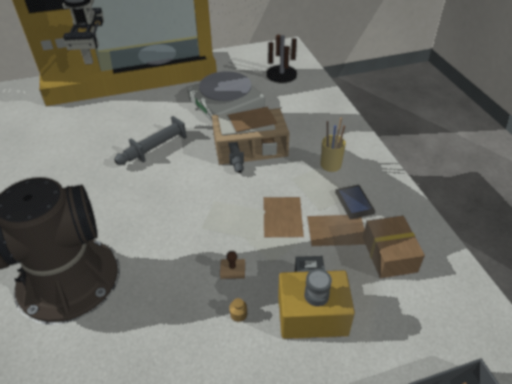

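View pics/wrist0.png

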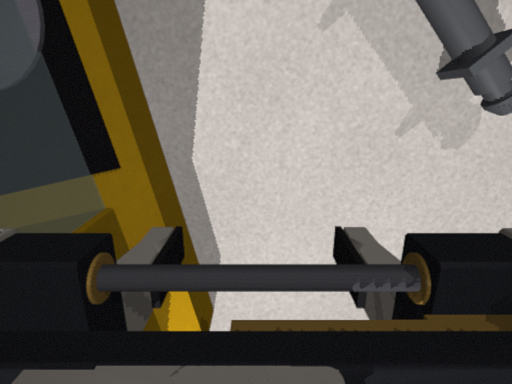

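```bash
cat >> h.py <<'E'
def K(c):
    f=192/np.tan(np.radians(c['fovy']/2)); return f
def campose(c):
    if 'pose' in c: return np.array(c['pose'])
    s=c['state']; T=np.eye(4); T[:3,:3]=R.from_euler('xyz',s['eef_rot'],degrees=True).as_matrix(); T[:3,3]=s['tcp_pos']
    return T@np.array(c['tool_from_camera'])
def proj(c,P):
    T=np.linalg.inv(campose(c)); p=T[:3,:3]@np.array(P)+T[:3,3]; f=K(c)
    return np.array([c['cx']+f*p[0]/-p[2], c['cy']-f*p[1]/-p[2]])
def ray(c,u,v):
    f=K(c);T=campose(c); d=T[:3,:3]@np.array([(u-c['cx'])/f,-(v-c['cy'])/f,-1]); return T[:3,3],d/np.linalg.norm(d)
def onz(c,u,v,z):
    o,d=ray(c,u,v); return o+d*(z-o[2])/d[2]
def tri(a,b):
    (o1,d1),(o2,d2)=a,b
    A=np.stack([d1,-d2],1); t=np.linalg.lstsq(A,o2-o1,rcond=None)[0]
    p,q=o1+t[0]*d1,o2+t[1]*d2; return (p+q)/2,np.linalg.norm(p-q)
E
python3 - <<'E'
from h import *
S=capture('scene');D=capture('side')
for P in [(0,0,0),(0.149,.658,.227),(.149,.658,0.)]: print(P,proj(S,P),proj(D,P))
for n,c,L in [('scene',S,[(290,237,),(404,203),(392,270),(249,268),(280,320)]),('side',D,[(237,165),(237,155),(180,125),(120,158),(315,265),(297,258)])]:
    for u,v in L: print(n,u,v,onz(c,u,v,0.03).round(3))
for n,c,box in [('s',S,(230,170,370,330)),('d',D,(190,80,310,190)),('s2',S,(130,70,270,170)),('d2',D,(210,230,370,350))]:
    x0,y0,x1,y1=box
    cv2.imwrite(f'pics/crop_{n}.png',cv2.resize(c['image'][y0:y1,x0:x1,::-1],None,fx=5,fy=5,interpolation=cv2.INTER_CUBIC)[:600,:800])
E
```

```text
(0, 0, 0) [348.29239727 109.11728806] [ 68.05519207 277.58362564]
(0.149, 0.658, 0.227) [561.98439096 243.77915639] [92.15795733 53.62713645]
(0.149, 0.658, 0.0) [494.49431311 277.78156061] [108.9881693  113.66618779]
scene 290 237 [0.506 0.244 0.03 ]
scene 404 203 [0.177 0.369 0.03 ]
scene 392 270 [0.362 0.475 0.03 ]
scene 249 268 [0.646 0.242 0.03 ]
scene 280 320 [0.669 0.387 0.03 ]
side 237 165 [0.489 0.234 0.03 ]
side 237 155 [0.502 0.278 0.03 ]
side 180 125 [0.366 0.478 0.03 ]
side 120 158 [0.165 0.372 0.03 ]
side 315 265 [ 0.571 -0.169  0.03 ]
side 297 258 [ 0.537 -0.137  0.03 ]
```

View crops.

View pics/crop_d.png

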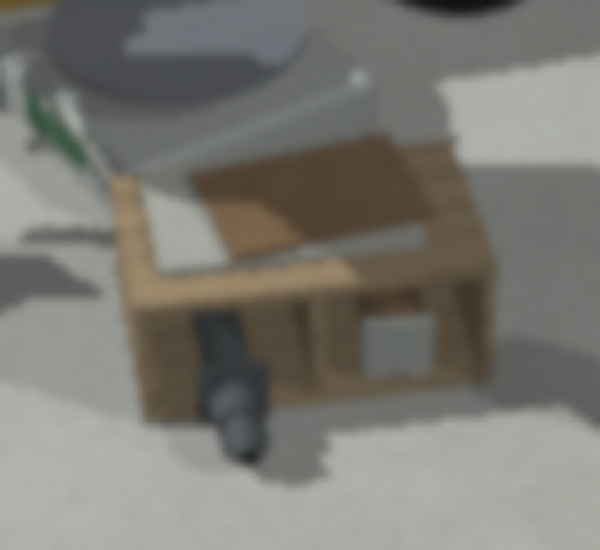

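View pics/crop_s.png

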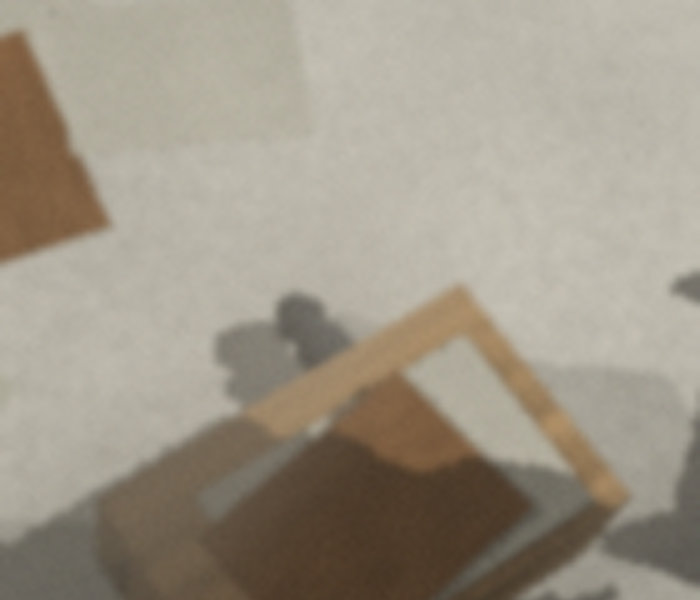

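View pics/crop_s2.png

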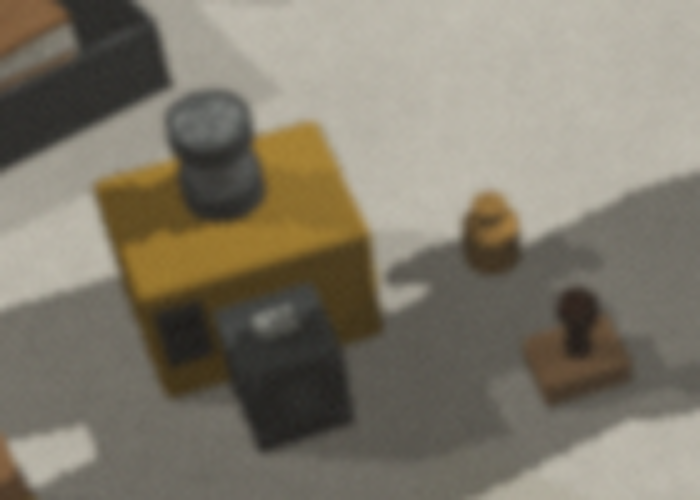

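View pics/crop_d2.png

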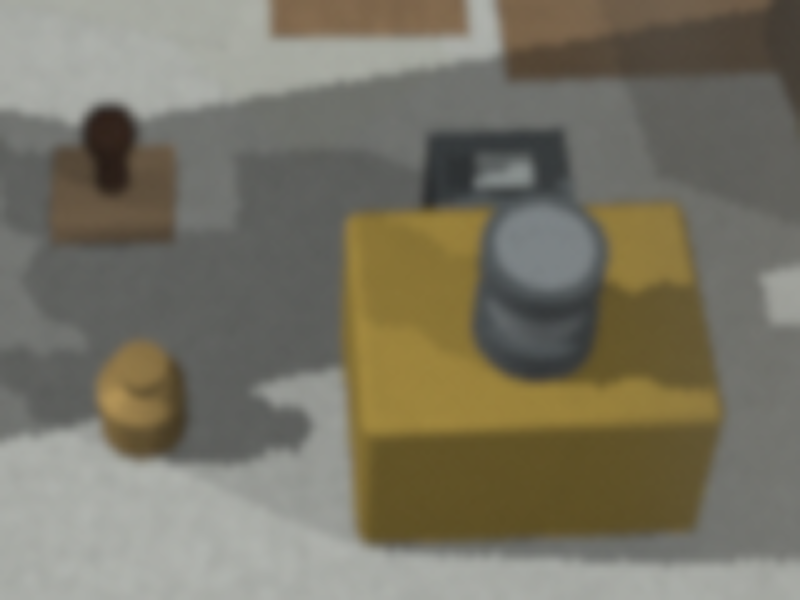

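```bash
python3 - <<'E'
from h import *
S=capture('scene');D=capture('side')
def pt(a,b): 
    return tri(ray(S,*a),ray(D,*b))
def s1(x,y): return (x/5+230,y/5+170)
def d1(x,y): return (x/5+190,y/5+80)
def s2(x,y): return (x/5+130,y/5+70)
def d2(x,y): return (x/5+210,y/5+230)
print('rack bottom front', onz(D,*d1(145,422),0),onz(D,*d1(490,382),0))
print('rack top front', onz(D,*d1(135,312),0.092),onz(D,*d1(495,265),0.092))
print('rack top front scene', onz(S,*s1(460,285),0.092),onz(S,*s1(100,497),0.092))
print('rack top left back', onz(S,*s1(630,495),0.092), onz(D,*d1(112,178),.092),onz(D,*d1(455,140),.092))
print('tip', onz(S,*s1(298,310),0.03),onz(D,*d1(245,450),0.03), pt(s1(298,312),d1(245,450)))
print('block top', [onz(S,*s2(*p),.072).round(3) for p in [(233,365),(345,335),(217,310),(315,285)]])
print('block bottom', [onz(S,*s2(*p),.008).round(3) for p in [(265,450),(352,422)]])
print('block top side', [onz(D,*d2(*p),.072).round(3) for p in [(428,132),(567,132)]])
print('box top', [onz(S,*s2(*p),.1).round(3) for p in [(140,295),(370,235),(98,187),(315,122)]])
print('box top side', [onz(D,*d2(*p),.1).round(3) for p in [(348,215),(682,205),(365,435),(720,415)]])
print('tab', pt(s2(277,318),d2(503,168)), onz(S,*s2(277,318),.083))
print('stamp',onz(D,*d2(112,215),0.02),'weight',onz(D,*d2(142,440),0.01))
for u,v in [(353,200),(334,165),(392,260)]: print(onz(D,u,v,0.02).round(3))
print(R.from_euler('xyz',get_state()['eef_rot'],degrees=True).as_matrix().round(3))
E
```

```text
rack bottom front [0.44586224 0.28643721 0.        ] [0.65860575 0.25674496 0.        ]
rack top front [0.44441209 0.27913623 0.092     ] [0.6581288  0.25634898 0.092     ]
rack top front scene [0.44757538 0.28998411 0.092     ] [0.66105923 0.26269012 0.092     ]
rack top left back [0.46258293 0.41897805 0.092     ] [0.46227264 0.41124569 0.092     ] [0.67809769 0.38424233 0.092     ]
tip [0.49672287 0.23218979 0.03      ] [0.48909609 0.21143382 0.03      ] (array([0.49229499, 0.22852026, 0.01460039]), np.float64(0.0020458725763685326))
block top [array([ 0.583, -0.185,  0.072]), array([ 0.517, -0.163,  0.072]), array([ 0.567, -0.228,  0.072]), array([ 0.509, -0.208,  0.072])]
block bottom [array([ 0.584, -0.166,  0.008]), array([ 0.528, -0.15 ,  0.008])]
block top side [array([ 0.522, -0.16 ,  0.072]), array([ 0.584, -0.18 ,  0.072])]
box top [array([ 0.607, -0.242,  0.1  ]), array([ 0.471, -0.198,  0.1  ]), array([ 0.581, -0.335,  0.1  ]), array([ 0.442, -0.3  ,  0.1  ])]
box top side [array([ 0.465, -0.211,  0.1  ]), array([ 0.606, -0.251,  0.1  ]), array([ 0.436, -0.313,  0.1  ]), array([ 0.576, -0.35 ,  0.1  ])]
tab (array([ 0.54506567, -0.19445721,  0.07918033]), np.float64(0.0010102981846130293)) [ 0.54602852 -0.19111912  0.083     ]
stamp [ 0.37792245 -0.12353227  0.02      ] weight [ 0.36052194 -0.23692223  0.01      ]
[0.758 0.007 0.02 ]
[0.767 0.156 0.02 ]
[ 0.759 -0.207  0.02 ]
[[-0.    -0.22  -0.975]
 [-0.    -0.975  0.22 ]
 [-1.     0.    -0.   ]]
```

```bash
python3 -m creep '{"jaw":[-1,-1,-1,-1,-1,-1,-1,-1,-1,-1],"translation":[[0,0.031,-0.039],[0,0.031,-0.039],[0,0.031,-0.039],[0,0.031,-0.039],[0,0.031,-0.039],[0,0.031,-0.039],[0,0.031,-0.039],[0,0.031,-0.039],[0,0.031,-0.039],[0,0.031,-0.039]],"roll":[0,0,0,0,0,0,0,0,0,0]}' 20
python3 -m creep '{"jaw":[-1,-1,-1,-1,-1,-1,-1,-1,-1,-1],"translation":[[0,0.027,-0.036],[0,0,0],[0,0,0],[0,0,0],[0,0,0],[0,0,0],[0,0,0],[0,0,0],[0,0,0],[0,0,0]],"roll":[0.14,0.148,0.148,0.148,0.148,0.148,0.148,0.148,0.148,0.148]}'
python3 - <<'E'
from h import *
c=snap('wrist','w1.png');print(c['state']['time_s'],c['state']['tcp_pos'],c['state']['joints']);print(campose(c).round(3))
print(R.from_euler('xyz',c['state']['eef_rot'],degrees=True).as_matrix().round(3))
np.save('w1.npy',c,allow_pickle=True)
E
```

```text
time_s: 1.35
tcp_pos: [0.4617, 0.2686, 0.227]
eef_rot: [-117.6, 89.9, 49.7]
contact_force: [0.1, 0.4, -0.5]
gripper_width: 0.0879
time_s: 2.35
tcp_pos: [0.4899, 0.236, 0.2267]
eef_rot: [-28.0, 90.0, 54.6]
contact_force: [-0.2, -0.2, -0.9]
gripper_width: 0.0879
2.35 [0.48990405 0.23596073 0.22665787] [ 4.63703429e+01  8.18712644e+00 -1.59483256e+01 -1.95181742e-03
 -6.58522636e+01 -5.37703852e+01]
[[-0.992 -0.123 -0.038  0.479]
 [ 0.128 -0.948 -0.292  0.156]
 [-0.    -0.294  0.956  0.386]
 [ 0.     0.     0.     1.   ]]
[[ 0.    -0.992  0.129]
 [ 0.     0.129  0.992]
 [-1.    -0.     0.   ]]
```

View pics/w1.png

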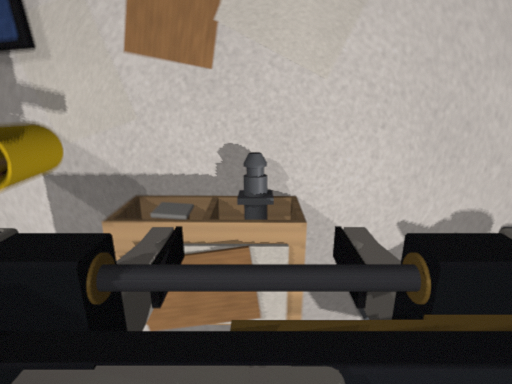

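```bash
python3 - <<'E'
from h import *
c=np.load('w1.npy',allow_pickle=True).item()
cv2.imwrite('pics/w1c.png',cv2.resize(c['image'][140:240,170:320,::-1],None,fx=5,fy=5,interpolation=cv2.INTER_CUBIC))
E
```

```text
(no output)
```

View pics/w1c.png

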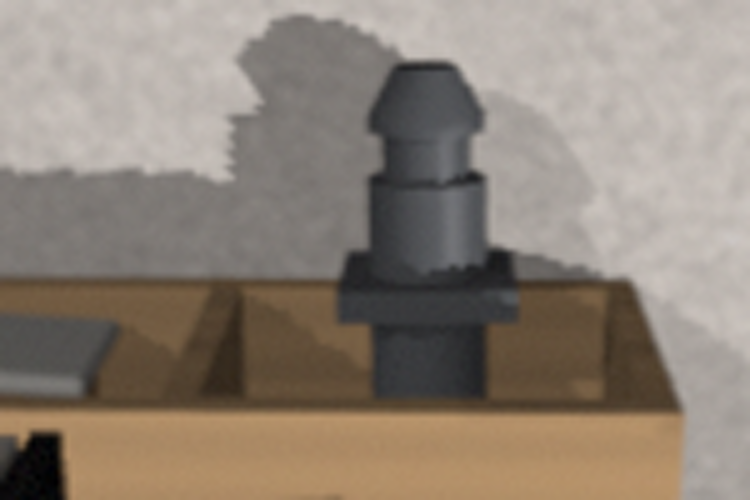

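```bash
python3 - <<'E'
from h import *
c=np.load('w1.npy',allow_pickle=True).item()
def p(x,y,z): return onz(c,x/5+170,y/5+140,z).round(4)
print('floor edge',p(0,280,0),p(630,280,0)); print('top edge',p(65,408,.092),p(680,410,.092))
print('tip',p(425,62,.036)); print('bead',p(367,130,.03),p(483,130,.03)); print('plain front',p(369,180,.03),p(487,180,.03))
print('collar topfront',p(340,290,.052),p(518,290,.052),'topback',p(340,322,.052),p(518,322,.052))
print('body',p(375,390,.03),p(486,390,.03))
E
```

```text
floor edge [0.6143 0.2666 0.    ] [0.444  0.2886 0.    ]
top edge [0.5744 0.2702 0.092 ] [0.4443 0.2875 0.092 ]
tip [0.4903 0.216  0.036 ]
bead [0.5067 0.2318 0.03  ] [0.4787 0.2354 0.03  ]
plain front [0.508  0.2443 0.03  ] [0.4792 0.248  0.03  ]
collar topfront [0.5168 0.2645 0.052 ] [0.4751 0.2699 0.052 ] topback [0.518  0.2724 0.052 ] [0.476  0.2778 0.052 ]
body [0.5145 0.2996 0.03  ] [0.4861 0.3033 0.03  ]
```

```bash
python3 -m creep '{"jaw":[-1,-1,-1,-1,-1,-1,-1,-1,-1,-1],"translation":[[0.01,-0.003,0.002],[0.02,0,0],[0.025,0,0],[0.025,0,0],[0.025,0,0],[0.025,0,0],[0.02,0,0],[0.015,0,0],[0.01,0,0],[0,0,0]],"roll":[0,0,0,0,0,0,0,0,0,0]}' 20
python3 - <<'E'
from h import *
c=snap('wrist','w2.png');print(c['state']['tcp_pos'],c['state']['contact_force'])
np.save('w2.npy',c,allow_pickle=True)
E
```

```text
time_s: 3.4
tcp_pos: [0.4925, 0.2369, 0.0499]
eef_rot: [140.0, 89.8, -136.9]
contact_force: [-0.5, -0.7, 0.6]
gripper_width: 0.0875
[0.4924565  0.23688528 0.0498733 ] [-0.52977715 -0.72487033  0.64571946]
```

View pics/w2.png

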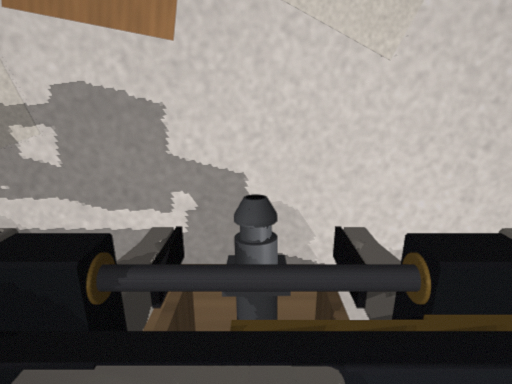

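```bash
python3 - <<'E'
from h import *
c=np.load('w2.npy',allow_pickle=True).item()
for u,v,z in [(256,196,.036),(234,218,.03),(277,218,.03),(235,237,.03),(277,237,.03),(223,262,.052),(289,262,.052),(193,293,.0)]: print(u,v,onz(c,u,v,z).round(4), [ (onz(c,u,v,z)-c['state']['tcp_pos'])@np.array(a) for a in ([-.992,.129,0],[.129,.992,0])])
E
```

```text
256 196 [0.49   0.2134 0.036 ] [np.float64(-0.000641252421098095), np.float64(-0.02361083054410805)]
234 218 [0.5063 0.2285 0.03  ] [np.float64(-0.014811303873487542), np.float64(-0.006545784682199787)]
277 218 [0.4786 0.2318 0.03  ] [np.float64(0.013047949859643153), np.float64(-0.0067778266965179005)]
235 237 [0.5076 0.2419 0.03  ] [np.float64(-0.014349241028515616), np.float64(0.006964969419933945)]
277 237 [0.48   0.2453 0.03  ] [np.float64(0.013417416730806361), np.float64(0.006736740379595993)]
223 262 [0.5139 0.2469 0.052 ] [np.float64(-0.019975257618669088), np.float64(0.012704144770031414)]
289 262 [0.4749 0.2517 0.052 ] [np.float64(0.019368255428297083), np.float64(0.01238670561596226)]
193 293 [0.5532 0.3018 0.    ] [np.float64(-0.05189147398340771), np.float64(0.07227760580055967)]
```

```bash
python3 -m creep '{"jaw":[-1,-1,-1,-1,-1,-1,-1,0.2,1,1],"translation":[[0.004,0,-0.002],[0.006,0,0],[0.006,0,0],[0.006,0,0],[0.006,0,0],[0,0,0],[0,0,0],[0,0,0],[0,0,0],[0,0,0]],"roll":[0,0,0,0,0,0,0,0,0,0]}' 20
python3 -m creep '{"jaw":[1,1,1,1,1,1,1,1,1,1],"translation":[[0,0,0],[0,0,0],[0,0,0],[0,0,0],[0,0,-0.003],[0,0,-0.005],[0,0,-0.005],[0,0,-0.005],[0,0,-0.005],[0,0,-0.005]],"roll":[0,0,0,0,0,0,0,0,0,0]}' 20
python3 - <<'E'
from h import *
c=snap('wrist','w3.png');print(c['state']['tcp_pos'],c['state']['contact_force'])
E
```

```text
time_s: 4.45
tcp_pos: [0.493, 0.2357, 0.0238]
eef_rot: [-40.1, 90.0, 42.8]
contact_force: [0.4, -0.2, 0.5]
gripper_width: 0.0694
time_s: 5.45
tcp_pos: [0.4894, 0.2073, 0.0236]
eef_rot: [152.1, 90.0, -125.0]
contact_force: [-0.2, -0.0, -0.6]
gripper_width: 0.0256
[0.48940191 0.2072942  0.02356379] [-0.15379725 -0.01686814 -0.55701312]
```

View pics/w3.png

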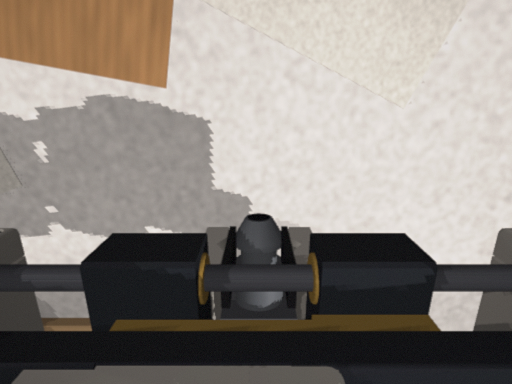

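```bash
python3 - <<'E'
from h import *
s=get_state();c=capture('wrist');c['state']=s
cv2.imwrite('pics/w3c.png',cv2.resize(c['image'][200:330,190:330,::-1],None,fx=4.5,fy=4.5,interpolation=cv2.INTER_CUBIC))
for u,v,z in [(259,215,.036)]: print((onz(c,u,v,z)-s['tcp_pos']).round(4),s['gripper_width'])
S=snap('side','d3.png');cv2.imwrite('pics/d3c.png',cv2.resize(S['image'][80:200,190:320,::-1],None,fx=4.5,fy=4.5,interpolation=cv2.INTER_CUBIC))
E
```

```text
[-0.004  -0.0213  0.0125] 0.025617118030543444
```

View pics/w3c.png

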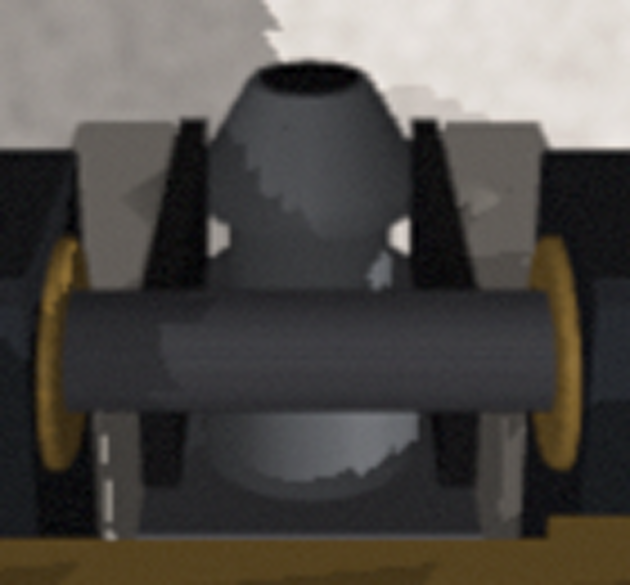

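View pics/d3c.png

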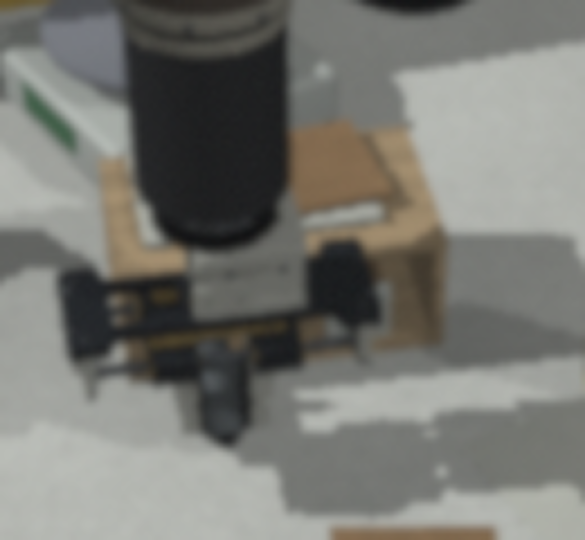

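```bash
python3 -m creep '{"jaw":[1,1,1,1,1,1,1,1,1,1],"translation":[[0,0,-0.006],[0,0,-0.01],[0,0,-0.014],[0,0,-0.016],[0,0,-0.018],[0,0,-0.018],[0,0,-0.018],[0,0,-0.015],[0,0,-0.01],[0,0,-0.005]],"roll":[0,0,0,0,0,0,0,0,0,0]}' 20
python3 - <<'E'
from h import *
c=snap('wrist','w4.png');print(c['state']['tcp_pos'],c['state']['contact_force'])
cv2.imwrite('pics/w4c.png',cv2.resize(c['image'][200:330,190:330,::-1],None,fx=4,fy=4,interpolation=cv2.INTER_CUBIC))
S=snap('side','d4.png');cv2.imwrite('pics/d4c.png',cv2.resize(S['image'][80:230,180:320,::-1],None,fx=4,fy=4,interpolation=cv2.INTER_CUBIC))
E
```

```text
time_s: 6.6
tcp_pos: [0.4736, 0.0778, 0.0238]
eef_rot: [-50.6, 90.0, 32.3]
contact_force: [0.6, 2.1, 0.6]
gripper_width: 0.0255
[0.47362608 0.07782704 0.02377565] [0.60179406 2.05291434 0.59195566]
```

View pics/w4c.png

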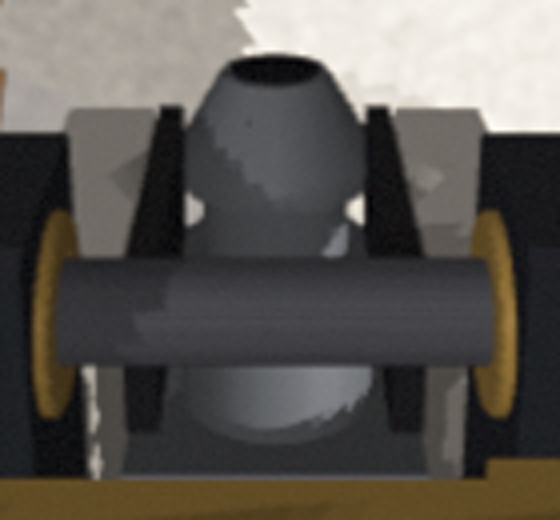

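View pics/d4c.png

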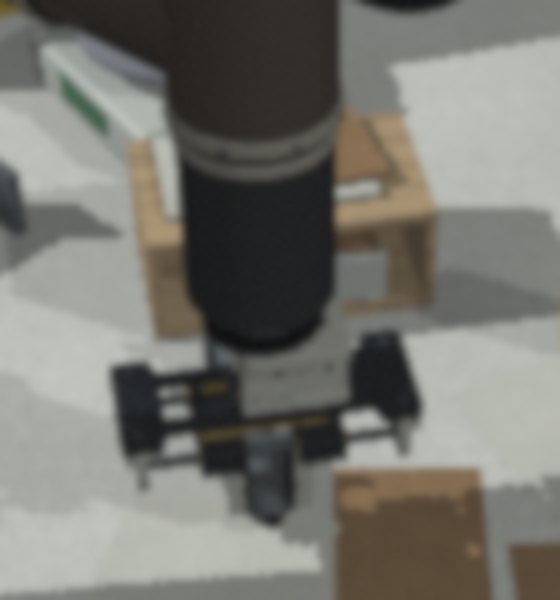

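```bash
python3 -m creep '{"jaw":[1,1,1,1,1,0,-1,-1,-1,-1],"translation":[[0.002,0,0],[0.003,0,0],[0.003,0,0],[0.001,0,0],[0,0,0],[0,0,0],[0,0,0],[0,0,0],[0,0,0],[0,0,0]],"roll":[0,0,0,0,0,0,0,0,0,0]}' 20
python3 -m creep '{"jaw":[-1,-1,-1,-1,-1,-1,-1,-1,-1,-1],"translation":[[-0.005,0,0],[-0.02,0,0],[-0.03,0,0],[-0.04,0,0],[-0.04,0,0.02],[-0.03,0,0.03],[-0.01,0,0.02],[0,0,0.01],[0,0,0],[0,0,0]],"roll":[0,0,0,0,0,0,0,0,0,0]}'
python3 - <<'E'
from h import *
c=snap('wrist','w5.png');print(c['state']['tcp_pos'],c['state']['contact_force'])
np.save('w5.npy',c,allow_pickle=True)
S=snap('side','d5.png')
S=snap('scene','s5.png')
E
```

```text
time_s: 7.7
tcp_pos: [0.4734, 0.0789, 0.0142]
eef_rot: [122.2, 90.0, -154.9]
contact_force: [0.3, -0.4, 0.1]
gripper_width: 0.0608
time_s: 8.7
tcp_pos: [0.4825, 0.1574, 0.1884]
eef_rot: [129.3, 89.9, -147.7]
contact_force: [0.5, 0.4, -0.2]
gripper_width: 0.0878
[0.48245601 0.1574255  0.18835802] [ 0.52090441  0.36080259 -0.162923  ]
```

View pics/w5.png

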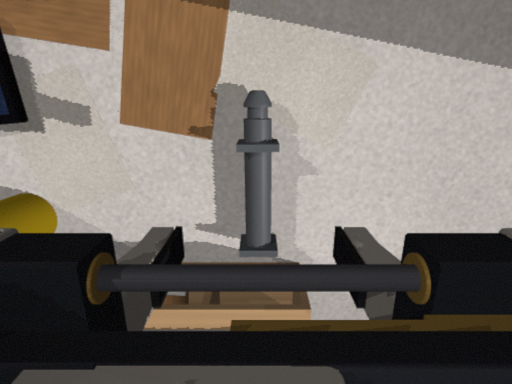

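View pics/d5.png

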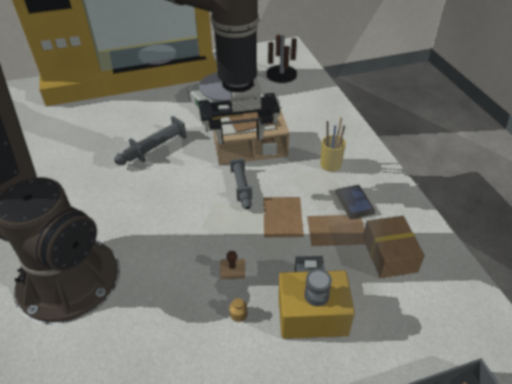

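View pics/s5.png

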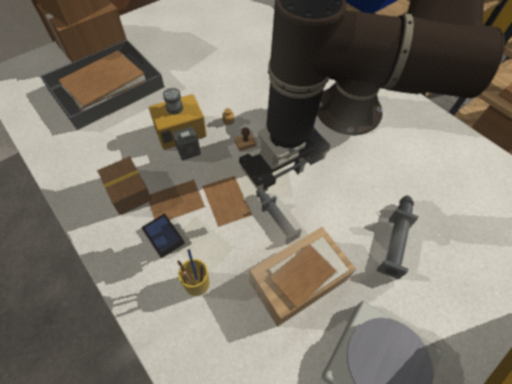

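```bash
python3 - <<'E'
from h import *
c=np.load('w5.npy',allow_pickle=True).item()
cv2.imwrite('pics/w5c.png',cv2.resize(c['image'][80:260,200:320,::-1],None,fx=3.33,fy=3.33,interpolation=cv2.INTER_CUBIC))
g=cv2.cvtColor(c['image'],cv2.COLOR_RGB2HSV)
for v in [97,108,124,132,140,145,150,160,180,200,220,230,238,246,252]:
    r=c['image'][v,225:300].astype(int).max(1); i=np.where(r<100)[0]; 
    print(v,i.min()+225,i.max()+225, len(i)) if len(i) else 0
E
```

```text
97 246 267 22
108 247 266 17
124 244 270 20
132 244 270 21
140 238 276 39
145 237 277 41
150 237 278 42
160 244 270 19
180 245 270 19
200 245 269 19
220 245 270 20
230 246 269 19
238 241 275 30
246 240 276 37
252 240 276 37
```

View pics/w5c.png

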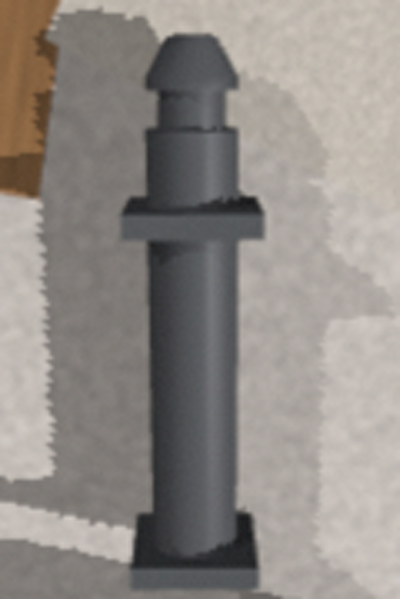

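```bash
python3 - <<'E'
from h import *
c=np.load('w5.npy',allow_pickle=True).item()
p=lambda u,v,z: onz(c,u,v,z)
a=p(257.4,151.2,.044);b=p(258.6,256.2,.044); cf=p(257.3,144,.044);rf=p(258.6,250.8,.044)
print(a,b,cf,rf,np.linalg.norm(a-b))
d=(a-b)/np.linalg.norm(a-b); mid=(a+b)/2+.004*d; print('dir',d,np.degrees(np.arctan2(d[1],d[0])),'mid',mid)
x1=p(257,160,.022+.0);x2=p(257.6,225,.022); print('body',x1,x2,np.degrees(np.arctan2(*(x1-x2)[[1,0]])))
Rm=R.from_euler('xyz',c['state']['eef_rot'],degrees=True).as_matrix()
print((Rm.T@(mid-c['state']['tcp_pos'])).round(4), Rm.round(3))
E
```

```text
[0.47857743 0.12842435 0.044     ] [0.49206198 0.24832534 0.044     ] [0.47777217 0.12110294 0.044     ] [0.49122344 0.24149659 0.044     ] 0.12065686916617666
dir [-0.11175951 -0.99373528  0.        ] -96.41675351736785 mid [0.48487266 0.1843999  0.044     ]
body [0.48069977 0.14176437 0.022     ] [0.48963637 0.2193688  0.022     ] -96.56901191368664
[0.1443 0.0006 0.0273] [[-0.002 -0.992  0.123]
 [-0.001  0.123  0.992]
 [-1.     0.002 -0.002]]
```

```bash
python3 -m creep '{"jaw":[-1,-1,-1,-1,-1,-1,-1,-1,-1,-1],"translation":[[0.01,0,0.01],[0.02,0,0.01],[0.025,0,0.007],[0.025,0,0],[0.025,0,0],[0.025,0,0],[0.02,0,0],[0.017,0,0],[0.01,0,0],[0.005,0,0]],"roll":[-0.01,0,0,0,0,0,0,0,0,0]}' 50
python3 -m creep '{"jaw":[0,0.5,1,1,1,1,1,1,1,1],"translation":[[0,0,0],[0,0,0],[0,0,0],[0,0,0],[0,0,0],[0,0,0],[0,0,0],[0,0,0],[0,0,0],[0,0,0]],"roll":[0,0,0,0,0,0,0,0,0,0]}' 50
python3 -m creep '{"jaw":[1,1,1,1,1,1,1,1,1,1],"translation":[[-0.003,0,0],[-0.005,0,0],[-0.01,0,0],[-0.015,0,0],[-0.02,0,0],[-0.02,0,0],[-0.02,0,0],[-0.02,0,0],[-0.01,0,0],[0,0,0]],"roll":[0,0,0,0,0,0,0,0,0,0]}' 50
python3 - <<'E'
from h import *
c=snap('wrist','w6.png');print(c['state']['tcp_pos'],c['state']['contact_force'],c['state']['gripper_width'])
np.save('w6.npy',c,allow_pickle=True)
S=snap('side','d6.png')
E
```

```text
time_s: 9.85
tcp_pos: [0.486, 0.1847, 0.0061]
eef_rot: [137.8, 89.9, -138.6]
contact_force: [-0.5, 0.4, 0.0]
gripper_width: 0.0873
time_s: 10.85
tcp_pos: [0.4865, 0.185, 0.0076]
eef_rot: [-98.6, 90.0, -15.1]
contact_force: [-0.7, -0.3, 1.7]
gripper_width: 0.0289
time_s: 11.85
tcp_pos: [0.4872, 0.1856, 0.1323]
eef_rot: [-43.7, 89.8, 39.9]
contact_force: [-0.5, -0.6, -2.7]
gripper_width: 0.0289
[0.48720301 0.18560835 0.13233554] [-0.49098679 -0.63775884 -2.70741573] 0.028854254723386832
```

View pics/w6.png

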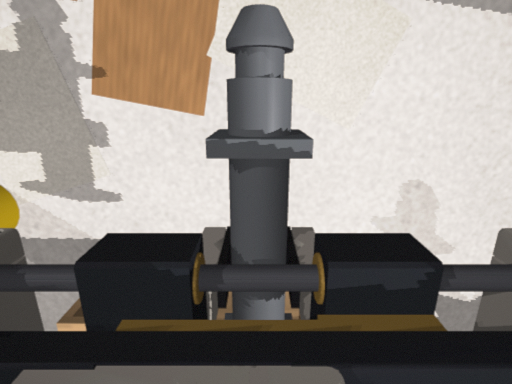

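View pics/d6.png

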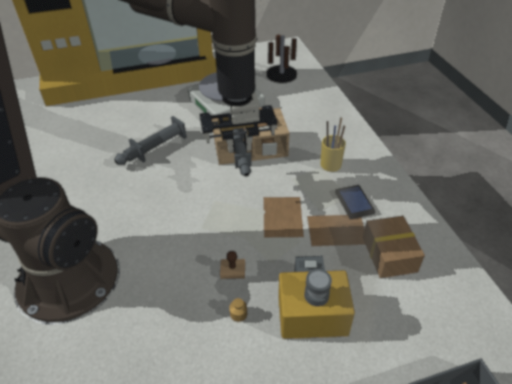

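```bash
python3 -m creep '{"jaw":[1,1,1,1,1,1,1,1,1,1],"translation":[[-0.008,-0.005,-0.01],[-0.01,-0.007,-0.025],[-0.01,-0.008,-0.035],[-0.01,-0.01,-0.04],[-0.01,-0.01,-0.04],[-0.01,-0.01,-0.035],[-0.01,-0.008,-0.025],[0,0,-0.013],[0,0,0],[0,0,0]],"roll":[0,0,0,0,0,0,0,0.1,0.1,0]}' 50
python3 - <<'E'
from h import *
c=snap('wrist','w7.png');print(c['state']['tcp_pos'],c['state']['contact_force'],c['state']['gripper_width'])
np.save('w7.npy',c,allow_pickle=True)
print(R.from_euler('xyz',c['state']['eef_rot'],degrees=True).as_matrix().round(3))
E
```

```text
time_s: 12.95
tcp_pos: [0.5184, -0.0443, 0.1979]
eef_rot: [119.5, 89.9, -168.6]
contact_force: [0.1, -0.6, -2.3]
gripper_width: 0.0289
[ 0.5184198  -0.04425656  0.19790919] [ 0.11616778 -0.57967169 -2.28477565] 0.028879531126176812
[[-0.002 -0.95   0.311]
 [-0.     0.311  0.95 ]
 [-1.     0.001 -0.001]]
```

View pics/w7.png

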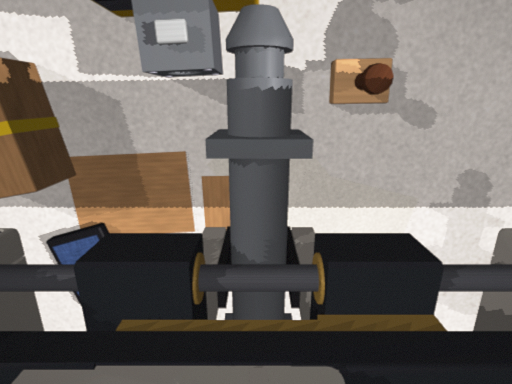

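```bash
python3 - <<'E'
from h import *
c=np.load('w7.npy',allow_pickle=True).item()
cv2.imwrite('pics/w7c.png',cv2.resize(c['image'][0:90,120:240,::-1],None,fx=6,fy=6,interpolation=cv2.INTER_CUBIC))
cv2.imwrite('pics/w7p.png',cv2.resize(c['image'][0:180,195:325,::-1],None,fx=3.3,fy=3.3,interpolation=cv2.INTER_CUBIC))
E
```

```text
(no output)
```

View pics/w7c.png

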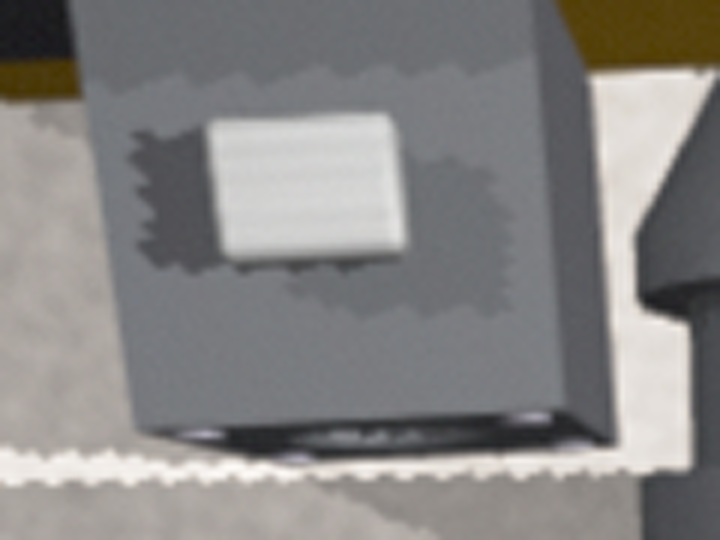

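View pics/w7p.png

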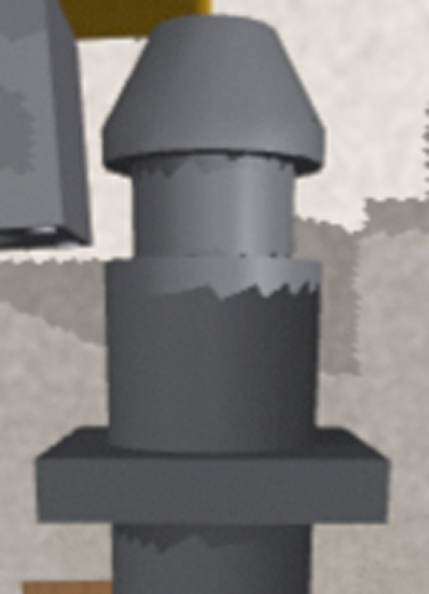

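```bash
python3 - <<'E'
from h import *
c=np.load('w7.npy',allow_pickle=True).item()
p=lambda x,y,z: onz(c,x/6+120,y/6,z)
Rm=R.from_euler('xyz',c['state']['eef_rot'],degrees=True).as_matrix();t=c['state']['tcp_pos']
fl=p(140,430,.072);fr=p(560,405,.072);bl=p(70,0,.072);br=p(530,0,.072)
tb=[p(x,y,.083) for x,y in [(208,120),(393,113),(408,248),(225,258)]]
print('front',fl,fr,np.linalg.norm(fl-fr)); n=lambda v:np.degrees(np.arctan2(v[1],v[0]))
print('angles inward', n(fr-fl)-0, n(bl-fl), n(br-fr)); tc=np.mean(tb,0)
print('tab',tc,np.linalg.norm(tb[0]-tb[1]),np.linalg.norm(tb[1]-tb[2]), n(tb[0]-tb[3]),n(tb[1]-tb[2]),n(tb[1]-tb[0]),n(tb[2]-tb[3]))
print('front mid',(fl+fr)/2)
# pipe widths -> tool-frame points
T=np.array(c['tool_from_camera']);f=K(c)
def q(u0,u1,v,w,name):
    # chord perpendicular: use rays
    a=np.array([(u0-c['cx'])/f,-(v-c['cy'])/f,-1]);b=np.array([(u1-c['cx'])/f,-(v-c['cy'])/f,-1])
    s=w/(b-a)[0]; m=(a+b)/2*s; print(name,(T[:3,:3]@m+T[:3,3]).round(4))
o=lambda x:195+x/3.3
q(o(37),o(388),500/3.3,.044,'collar back face top'); 
q(o(103),o(325),150/3.3,.030,'bead')
q(o(107),o(322),300/3.3,.030,'plain')
q(o(109),o(316),400/3.3,.030,'plain2')
q(o(113),o(309),560/3.3,.030,'body')
E
```

```text
front [ 0.58277844 -0.17441955  0.072     ] [ 0.5222218  -0.15827802  0.072     ] 0.06267100738363798
angles inward 165.07468213516603 -104.555582224617 -106.04460189255879
tab [ 0.54412654 -0.19390765  0.083     ] 0.025316189019054258 0.016719763149094808 -105.98876717847935 -105.02478778859542 163.849380250591 164.75113485687123
front mid [ 0.55250012 -0.16634878  0.072     ]
collar back face top [-0.0369  0.0012 -0.0598]
bead [-0.0134  0.0014 -0.1033]
plain [-0.0148  0.0015 -0.0841]
plain2 [-0.0134  0.0013 -0.0704]
body [-0.0124  0.0011 -0.0464]
```

```bash
python3 -m creep '{"jaw":[1,1,1,1,1,1,1,1,1,1],"translation":[[0,-0.008,0.003],[0.008,-0.015,0.005],[0.015,-0.018,0.006],[0.02,-0.015,0.006],[0.02,-0.008,0],[0.015,0,0],[0.01,0,0],[0,0,0],[0,0,0],[0,0,0]],"roll":[0,0,0,0,0,-0.02,-0.027,0,0,0]}' 50
python3 - <<'E'
from h import *
c=snap('wrist','w8.png');print(c['state']['tcp_pos'],c['state']['contact_force'],c['state']['gripper_width'])
np.save('w8.npy',c,allow_pickle=True)
print(R.from_euler('xyz',c['state']['eef_rot'],degrees=True).as_matrix().round(3))
cv2.imwrite('pics/w8c.png',cv2.resize(c['image'][0:150,160:360,::-1],None,fx=4,fy=4,interpolation=cv2.INTER_CUBIC))
E
```

```text
time_s: 14.0
tcp_pos: [0.5867, -0.0436, 0.1117]
eef_rot: [-70.0, 89.9, 4.8]
contact_force: [0.1, -0.2, -1.2]
gripper_width: 0.0289
[ 0.58669925 -0.0435712   0.11165751] [ 0.10092699 -0.18147758 -1.20389216] 0.028862025900937588
[[ 0.002 -0.965  0.262]
 [ 0.     0.262  0.965]
 [-1.    -0.002  0.001]]
```

View pics/w8c.png

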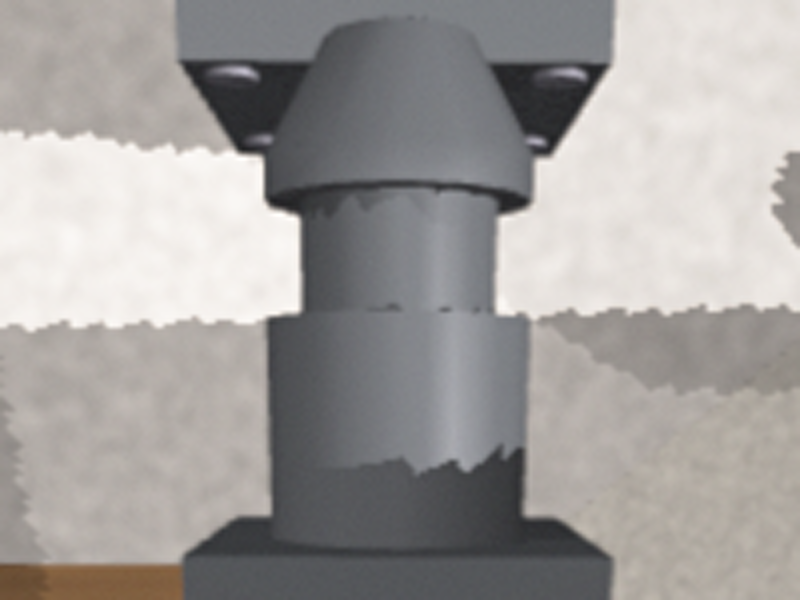

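```bash
python3 - <<'E'
from h import *
c=np.load('w8.npy',allow_pickle=True).item()
Rm=R.from_euler('xyz',c['state']['eef_rot'],degrees=True).as_matrix();t=c['state']['tcp_pos']
for z in (.072,.068):
    a=onz(c,205,15.5,z);b=onz(c,313,15.7,z);print(z,np.linalg.norm(a-b),(Rm.T@(a-t)).round(4),(Rm.T@(b-t)).round(4),(a+b)/2)
for z in (.008,):
    a=onz(c,160+237/4,150/4,z);b=onz(c,160+550/4,154/4,z);print(z,np.linalg.norm(a-b),(Rm.T@(a-t)).round(4),(Rm.T@(b-t)).round(4))
E
```

```text
0.072 0.06390873712108311 [ 0.0396 -0.0308 -0.1277] [ 0.0395  0.0331 -0.1275] [ 0.55216121 -0.16638743  0.072     ]
0.068 0.06519252826977216 [ 0.0436 -0.0314 -0.1286] [ 0.0435  0.0338 -0.1285] [ 0.55191292 -0.16729466  0.068     ]
0.008 0.062414755382524556 [ 0.1036 -0.0304 -0.1272] [ 0.1035  0.032  -0.1265]
```

```bash
python3 -m creep '{"jaw":[1,1,1,1,1,1,1,1,1,1],"translation":[[0,0,0.008],[0.005,0,0.007],[0.012,0,0],[0.016,0,0],[0.018,0,0],[0.016,0,0],[0.01,0,0],[0.006,0,0],[0.003,0,0],[0,0,0]],"roll":[0,0,0,0,0,0,0,0,0,0]}' 50
python3 - <<'E'
from h import *
s=get_state();print(s['tcp_pos'],s['contact_force'],s['moment'])
c=snap('scene','s9.png')
cv2.imwrite('pics/s9c.png',cv2.resize(c['image'][80:220,130:330,::-1],None,fx=4,fy=4,interpolation=cv2.INTER_CUBIC))
E
```

```text
time_s: 15.05
tcp_pos: [0.59, -0.0293, 0.0244]
eef_rot: [135.2, 90.0, -150.0]
contact_force: [-0.1, -0.5, -1.4]
gripper_width: 0.029
[ 0.5899948  -0.02929476  0.02442205] [-0.08325449 -0.46885602 -1.40800961] [ 0.13225515 -0.0694186  -0.00733163]
```

View pics/s9c.png

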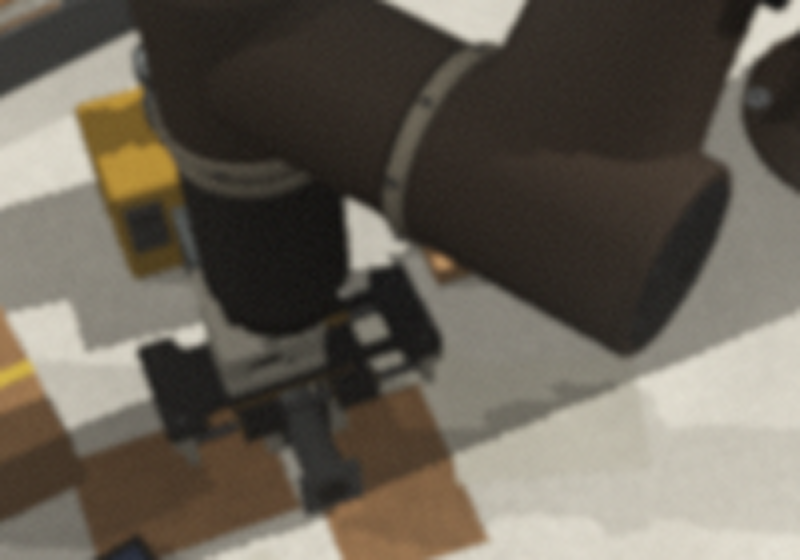

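```bash
python3 -m creep '{"jaw":[1,1,1,1,1,1,1,1,1,1],"translation":[[-0.001,0,-0.003],[0,0,-0.005],[0,0,-0.005],[0,0,-0.005],[0,0,-0.005],[0,0,-0.005],[0,0,-0.004],[0,0,-0.003],[0,0,0],[0,0,0]],"roll":[0,0,0,0,0,0,0,0,0,0]}' 50
python3 - <<'E'
from h import *
c=snap('wrist','w10.png');s=c['state'];print(s['tcp_pos'],s['contact_force'],s['moment'])
cv2.imwrite('pics/w10c.png',cv2.resize(c['image'][0:180,160:360,::-1],None,fx=3.3,fy=3.3,interpolation=cv2.INTER_CUBIC))
E
```

```text
time_s: 16.1
tcp_pos: [0.5808, -0.0631, 0.0255]
eef_rot: [-33.9, 90.0, 40.9]
contact_force: [0.6, -0.1, -1.8]
gripper_width: 0.029
[ 0.58078616 -0.06308983  0.02554501] [ 0.64843488 -0.06273199 -1.84853431] [ 0.1809662  -0.08548731 -0.01860909]
```

View pics/w10c.png

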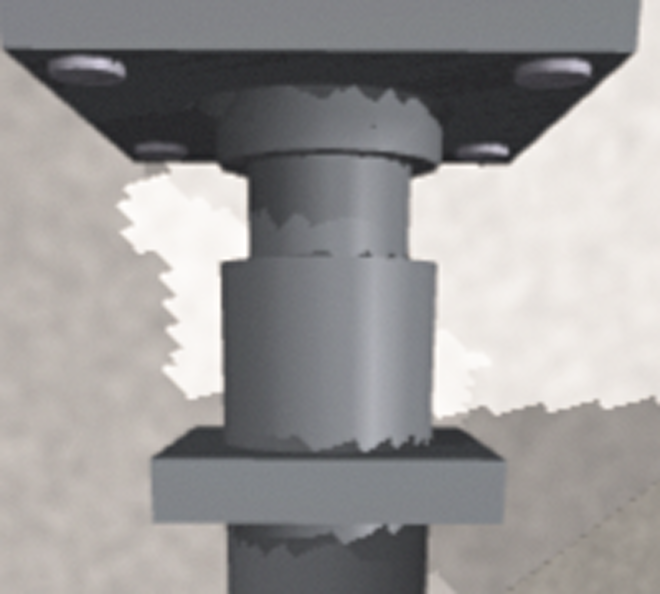

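```bash
python3 -m creep '{"jaw":[1,1,1,1,1,1,1,1,1,1],"translation":[[0,-0.0008,0],[0,0,-0.002],[0,0,-0.002],[0,0,-0.002],[0,0,-0.002],[0,0,-0.002],[0,0,-0.002],[0,0,-0.002],[0,0,0],[0,0,0]],"roll":[0,0,0,0,0,0,0,0,0,0]}' 60
python3 - <<'E'
from h import *
c=snap('wrist','w11.png');s=c['state'];print(s['tcp_pos'],s['contact_force'],s['moment'])
cv2.imwrite('pics/w11c.png',cv2.resize(c['image'][0:180,160:360,::-1],None,fx=3.3,fy=3.3,interpolation=cv2.INTER_CUBIC))
E
```

```text
time_s: 17.15
tcp_pos: [0.5779, -0.0768, 0.0256]
eef_rot: [-60.5, 90.0, 14.2]
contact_force: [-0.5, -0.8, -2.0]
gripper_width: 0.0289
[ 0.5778782  -0.076848    0.02559088] [-0.49555893 -0.76086779 -2.02328335] [ 0.07770735 -0.07774667  0.00022474]
```

View pics/w11c.png

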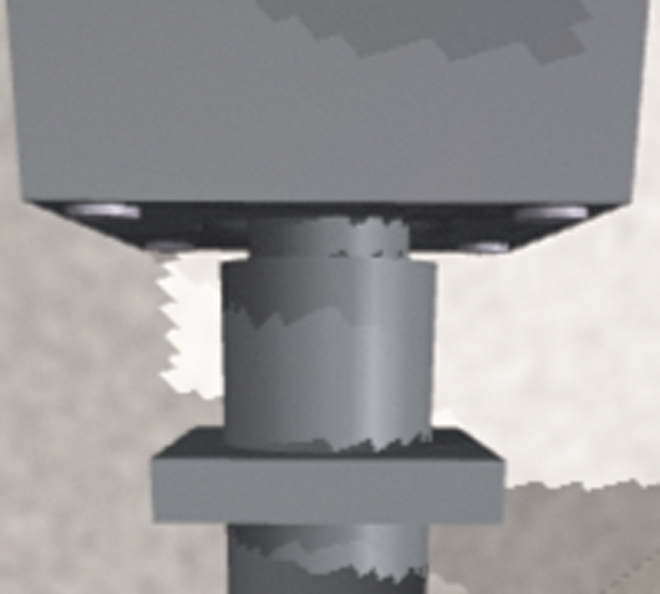

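```bash
python3 -m creep '{"jaw":[1,1,1,1,1,1,1,1,1,1],"translation":[[0,0,-0.002],[0,0,-0.002],[0,0,-0.002],[0,0,-0.002],[0,0,-0.002],[0,0,-0.002],[0,0,-0.002],[0,0,-0.002],[0,0,-0.001],[0,0,0]],"roll":[0,0,0,0,0,0,0,0,0,0]}' 60
python3 - <<'E'
from h import *
c=snap('wrist','w12.png');s=c['state'];print(s['tcp_pos'],s['contact_force'],s['moment'])
cv2.imwrite('pics/w12c.png',cv2.resize(c['image'][0:180,160:360,::-1],None,fx=3.3,fy=3.3,interpolation=cv2.INTER_CUBIC))
E
```

```text
time_s: 18.2
tcp_pos: [0.5737, -0.093, 0.0256]
eef_rot: [-54.5, 90.0, 20.3]
contact_force: [1.5, 3.8, -2.4]
gripper_width: 0.0284
[ 0.5737437  -0.09299827  0.02564184] [ 1.46911264  3.83000218 -2.38753734] [ 1.51874357 -0.54146807 -0.01734693]
```

View pics/w12c.png

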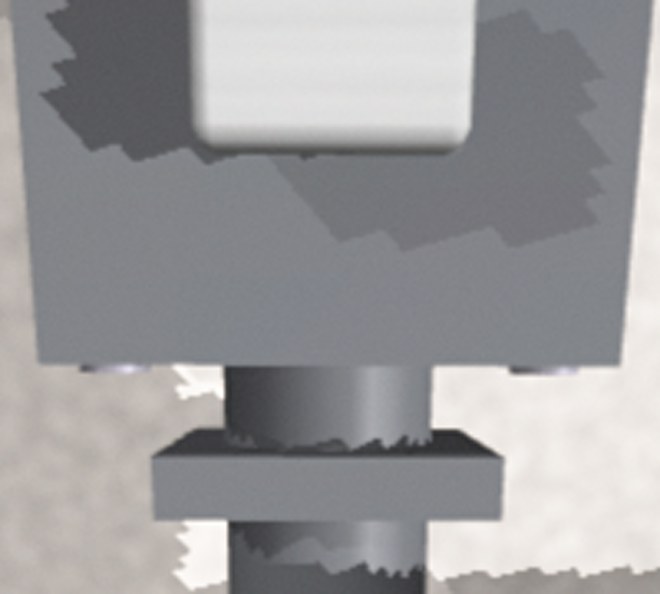

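```bash
python3 -m creep '{"jaw":[1,1,1,1,1,1,1,1,1,1],"translation":[[0,0,-0.0015],[0,0,-0.0015],[0,0,-0.0015],[0,0,-0.0015],[0,0,-0.0015],[0,0,-0.0015],[0,0,-0.0015],[0,0,-0.001],[0,0,0],[0,0,0]],"roll":[0,0,0,0,0,0,0,0,0,0]}' 60
python3 - <<'E'
from h import *
c=snap('wrist','w13.png');s=c['state'];print(s['tcp_pos'],s['contact_force'],s['moment'])
cv2.imwrite('pics/w13c.png',cv2.resize(c['image'][0:180,160:360,::-1],None,fx=3.3,fy=3.3,interpolation=cv2.INTER_CUBIC))
E
```

```text
time_s: 19.25
tcp_pos: [0.5702, -0.1041, 0.0254]
eef_rot: [60.5, 90.0, 135.2]
contact_force: [-0.1, 4.1, -3.2]
gripper_width: 0.0284
[ 0.57016661 -0.10407238  0.02543282] [-0.13524753  4.1382644  -3.22800709] [ 1.61484019  0.01544814 -0.05872861]
```

View pics/w13c.png

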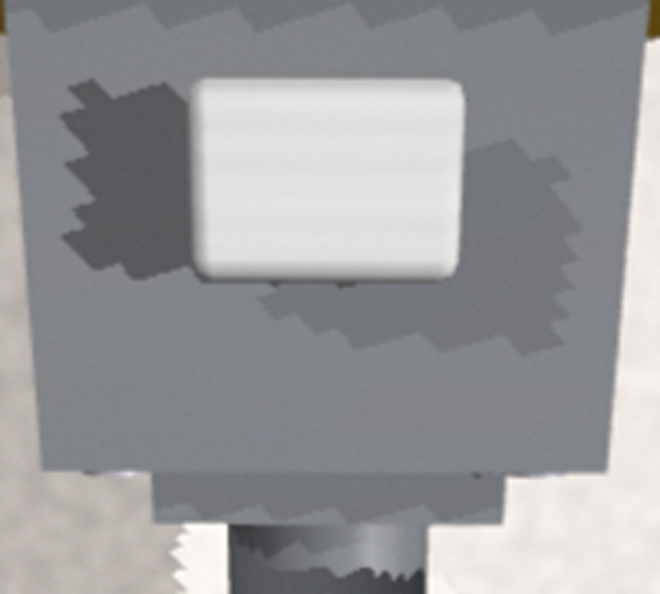

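```bash
python3 - <<'E'
from h import *
s=get_state();c=capture('wrist');c['state']=s
Rm=R.from_euler('xyz',s['eef_rot'],degrees=True).as_matrix()
p=lambda x,y,z:(Rm.T@(onz(c,160+x/3.3,y/3.3,z)-s['tcp_pos'])).round(4)
print('block front',p(42,470,.072),p(608,470,.072)); print('collar back',p(153,521,.062),p(503,521,.062))
print('tab',[p(x,y,.083) for x,y in [(192,79),(464,79),(458,278),(200,278)]])
print('tab if lifted',[p(x,y,.087) for x,y in [(192,79),(464,79),(458,278),(200,278)]])
E
```

```text
block front [-0.0466 -0.0315 -0.0648] [-0.0466  0.0332 -0.0649]
collar back [-0.0366 -0.0209 -0.057 ] [-0.0366  0.0234 -0.057 ]
tab [array([-0.0576, -0.0115, -0.1024]), array([-0.0576,  0.0137, -0.1024]), array([-0.0576,  0.0138, -0.0851]), array([-0.0576, -0.0114, -0.0851])]
tab if lifted [array([-0.0616, -0.011 , -0.1016]), array([-0.0616,  0.0132, -0.1016]), array([-0.0616,  0.0133, -0.0849]), array([-0.0616, -0.0109, -0.0849])]
```

```bash
python3 -m creep '{"jaw":[1,1,1,1,1,1,1,1,1,1],"translation":[[0,0,-0.001],[0,0,-0.001],[0,0,-0.001],[0,0,0],[0,0,0],[0,0,0],[0,0,0],[0,0,0],[0,0,0],[0,0,0]],"roll":[0,0,0,0,0,0,0,0,0,0]}' 60
python3 - <<'E'
from h import *
c=snap('wrist','w14.png');s=c['state'];print(s['tcp_pos'],s['contact_force'],s['moment'])
cv2.imwrite('pics/w14c.png',cv2.resize(c['image'][0:180,160:360,::-1],None,fx=3.3,fy=3.3,interpolation=cv2.INTER_CUBIC))
E
```

```text
time_s: 20.35
tcp_pos: [0.5702, -0.1043, 0.0254]
eef_rot: [-12.1, 89.8, 62.6]
contact_force: [-0.8, 21.2, -1.8]
gripper_width: 0.0291
[ 0.57022567 -0.10432514  0.02538479] [-0.8012204  21.2073283  -1.82052008] [ 7.64987026  0.21540926 -0.1313195 ]
```

View pics/w14c.png

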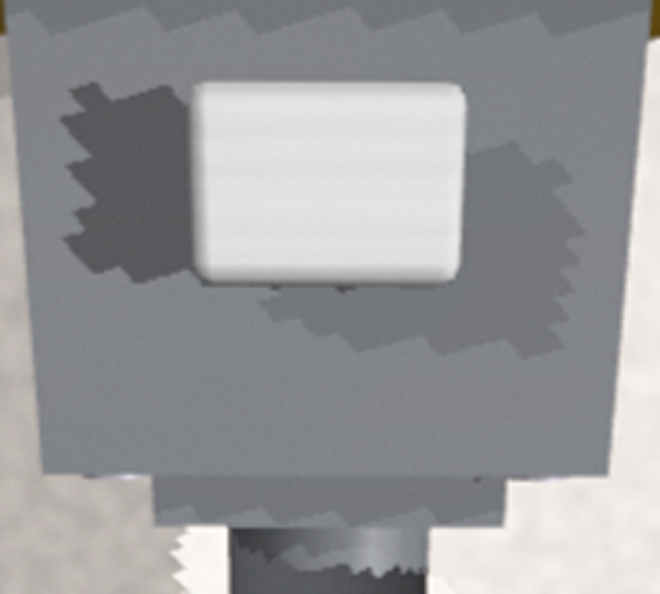

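```bash
python3 -m creep '{"jaw":[1,1,1,1,0.5,-1,-1,-1,-1,-1],"translation":[[0,0,0.001],[0,0,0.001],[0,0,0.0005],[0,0,0],[0,0,0],[0,0,0],[0,0,0],[0,0,0],[0,0,0],[0,0,0]],"roll":[0,0,0,0,0,0,0,0,0,0]}' 60
python3 -m creep '{"jaw":[-1,-1,-1,-1,-1,-1,-1,-1,-1,-1],"translation":[[0,0,0],[0,0,0],[-0.005,0,0],[-0.02,0,0],[-0.03,0,0],[-0.03,0,0],[-0.02,0,0],[-0.02,0,0],[0,0,0],[0,0,0]],"roll":[0,0,0,0,0,0,0,0,0,0]}' 
python3 - <<'E'
from h import *
c=snap('wrist','w15.png');s=c['state'];print(s['tcp_pos'],s['contact_force'],s['gripper_width'])
np.save('w15.npy',c,allow_pickle=True)
cv2.imwrite('pics/w15c.png',cv2.resize(c['image'][0:240,120:400,::-1],None,fx=2.5,fy=2.5,interpolation=cv2.INTER_CUBIC))
S=snap('side','d15.png')
E
```

```text
time_s: 21.4
tcp_pos: [0.5702, -0.105, 0.0257]
eef_rot: [-132.8, 90.0, -58.1]
contact_force: [0.3, -0.2, -0.9]
gripper_width: 0.0632
time_s: 22.4
tcp_pos: [0.5703, -0.1047, 0.1512]
eef_rot: [-59.1, 89.9, 15.7]
contact_force: [-0.0, 0.2, -0.1]
gripper_width: 0.0878
[ 0.57034946 -0.10467582  0.15121714] [-0.04235392  0.18528101 -0.05126176] 0.08777906890402251
```

View pics/w15c.png

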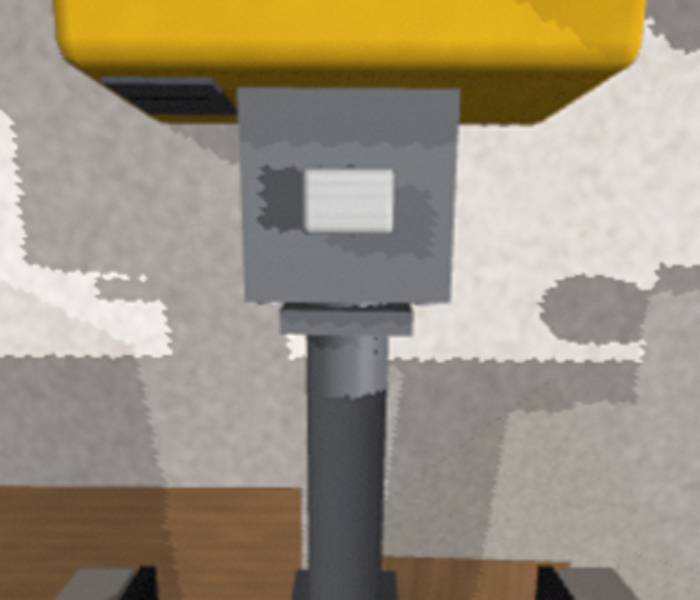

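View pics/d15.png

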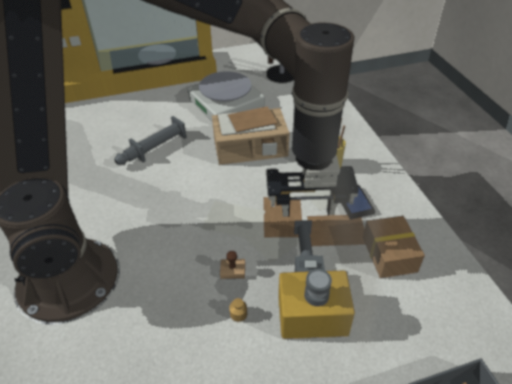

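```bash
python3 - <<'E'
from h import *
c=np.load('w15.npy',allow_pickle=True).item();s=c['state']
cv2.imwrite('pics/w15d.png',cv2.resize(c['image'][100:145,200:300,::-1],None,fx=8,fy=8,interpolation=cv2.INTER_CUBIC))
cv2.imwrite('pics/w15e.png',cv2.resize(c['image'][120:300,180:340,::-1],None,fx=3.3,fy=3.3,interpolation=cv2.INTER_CUBIC))
E
```

```text
(no output)
```

View pics/w15d.png

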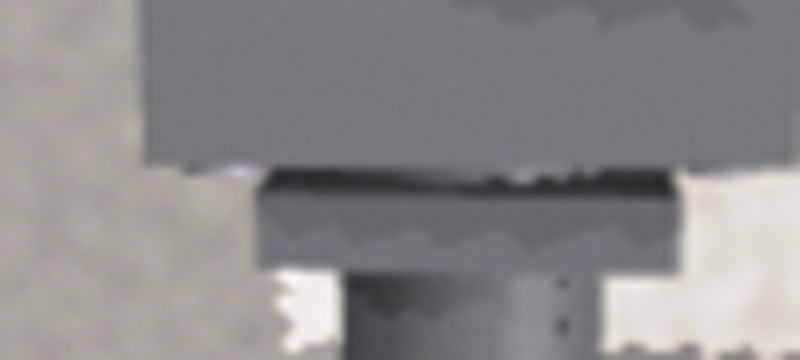

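View pics/w15e.png

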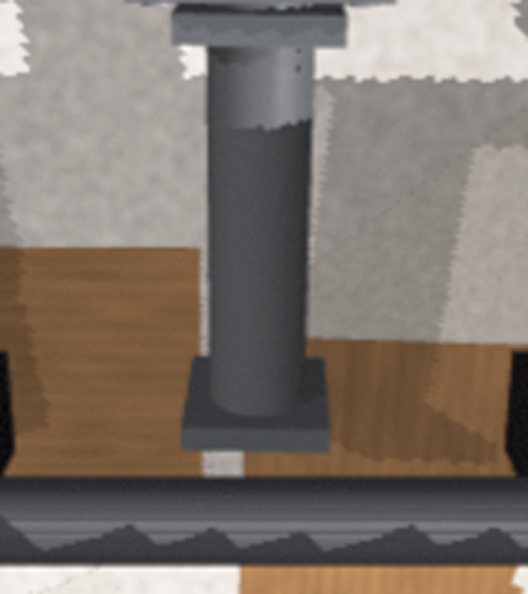

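```bash
python3 - <<'E'
from h import *
c=np.load('w15.npy',allow_pickle=True).item();s=c['state'];f=K(c);T=campose(c)
def q(u0,u1,v,w):
    x=w*f/(u1-u0); m=np.array([((u0+u1)/2-c['cx'])/f,-(v-c['cy'])/f,-1])*x
    return T[:3,:3]@m+T[:3,3]
a=q(200+256/8,200+681/8,100+270/8,.044); b=q(180+182/3.3,180+330/3.3,120+430/3.3,.044); print('front collar top back',a,'rear collar top back',b,np.linalg.norm(a-b),np.degrees(np.arcsin((a-b)[2]/np.linalg.norm(a-b))))
d=np.array([-.2656,-.9641,0])
z=onz(c,259,100+165/8,.072);fr=onz(c,259,124,.061);bk=onz(c,259,133.75,.0605);print('block->collar front top',(z-fr)@d,'collar back',(z-bk)@d)
tb=[onz(c,120+x/2.5,y/2.5,.083) for x,y in [(305,168),(394,168),(394,234),(305,234)]];print(np.linalg.norm(tb[0]-tb[1]),np.linalg.norm(tb[1]-tb[2]))
# other: assume 120 spacing, solve pitch with front z fixed
for bz in (.062,.058,.056,.054,.052):
    bb=onz(c,258.0,120+430/3.3,bz); aa=onz(c,258.6,133.75,.0605); print(bz,np.linalg.norm(aa-bb),np.degrees(np.arctan((.0605-bz)/.12)))
E
```

```text
front collar top back [ 0.5555972  -0.1553405   0.06078888] rear collar top back [ 0.58655216 -0.04515864  0.04835617] 0.11512090966454855 6.199861271616586
block->collar front top 0.00346639141087204 collar back 0.011424170271820524
0.025225186652180206 0.01779836715237513
0.062 0.10701364498643698 -0.7161599454704091
0.058 0.10920395046769246 1.1934894239820328
0.056 0.11035321892847125 2.1475854282985023
0.054 0.11153708927195873 3.1004914498077794
0.052 0.11275447159162948 4.051683837828446
```

```bash
python3 -m creep '{"jaw":[-1,-1,-1,-1,-1,-1,-1,-1,-1,-1],"translation":[[-0.01,0,0.01],[-0.01,0.01,0.02],[-0.01,0.02,0.02],[-0.01,0.03,0.02],[0,0.03,0.01],[0,0.03,0.01],[0,0.02,0],[0,0.01,0],[0,0,0],[0,0,0]],"roll":[0,0,0,0,0,0,0,0,0,0]}' 
python3 - <<'E'
from h import *
c=snap('wrist','w16.png');print(c['state']['tcp_pos'])
np.save('w16.npy',c,allow_pickle=True)
S=snap('scene','s16.png');np.save('s16.npy',S,allow_pickle=True)
cv2.imwrite('pics/s16c.png',cv2.resize(S['image'][80:220,110:290,::-1],None,fx=4.2,fy=4.2,interpolation=cv2.INTER_CUBIC))
E
```

```text
time_s: 23.5
tcp_pos: [0.4499, 0.0217, 0.1909]
eef_rot: [-75.1, 90.0, -0.3]
contact_force: [0.4, 0.1, 0.5]
gripper_width: 0.0874
[0.44987526 0.02172932 0.19092076]
```

View pics/w16.png

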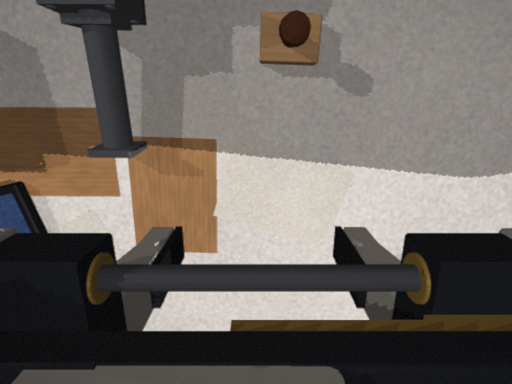

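View pics/s16c.png

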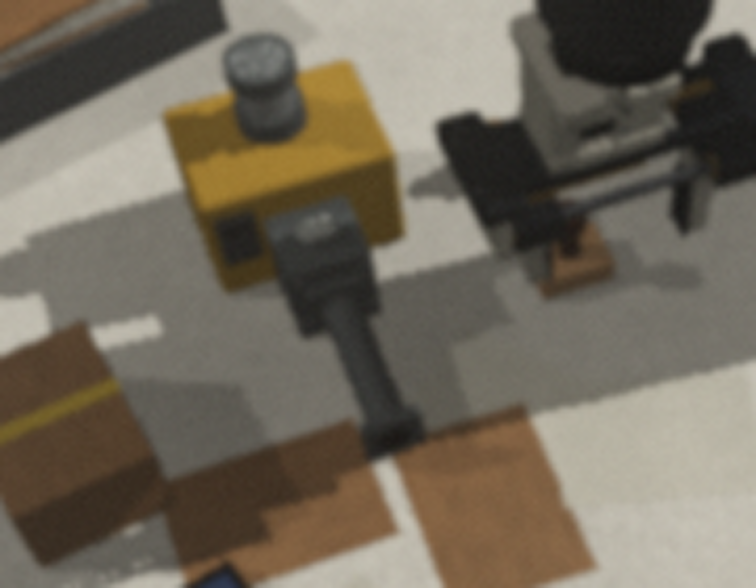

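```bash
python3 - <<'E'
from h import *
c=np.load('w16.npy',allow_pickle=True).item()
cv2.imwrite('pics/w16c.png',cv2.resize(c['image'][0:170,40:160,::-1],None,fx=3.5,fy=3.5,interpolation=cv2.INTER_CUBIC))
cv2.imwrite('pics/w16d.png',cv2.resize(c['image'][130:170,80:160,::-1],None,fx=8,fy=8,interpolation=cv2.INTER_CUBIC))
c=np.load('w15.npy',allow_pickle=True).item()
cv2.imwrite('pics/w15f.png',cv2.resize(c['image'][220:265,225:290,::-1],None,fx=8,fy=8,interpolation=cv2.INTER_CUBIC))
E
```

```text
(no output)
```

View pics/w16c.png

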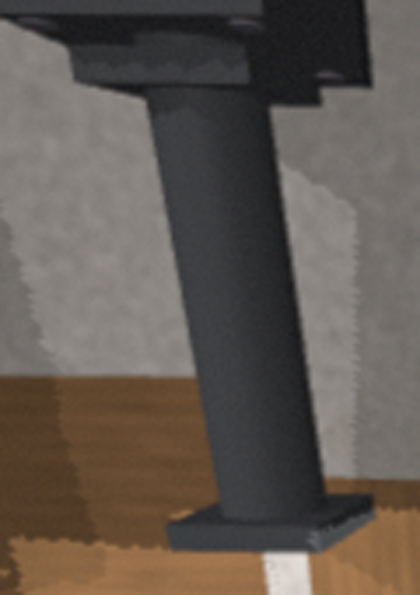

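View pics/w16d.png

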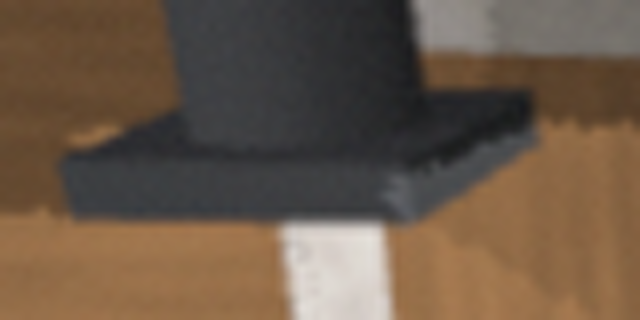

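View pics/w15f.png

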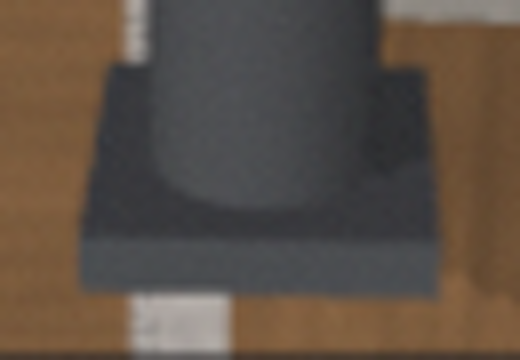

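```bash
python3 - <<'E'
from h import *
a=np.load('w15.npy',allow_pickle=True).item();b=np.load('w16.npy',allow_pickle=True).item()
M={}
for n,p,q in [('rbL',(235.3,256.9),(89,157.25)),('rbR',(279.8,256.9),(131.3,157.75)),('rfL',(235,249.75),(87.75,149.4)),('rfR',(280,249.75),(129.4,150)),('fbL',(232,133.9),(62,23.4)),('fbR',(285.1,133.9),(110.9,24))]:
    X,e=tri(ray(a,*p),ray(b,*q));M[n]=X;print(n,X.round(4),round(e,4))
rb=(M['rbL']+M['rbR'])/2;rf=(M['rfL']+M['rfR'])/2;fb=(M['fbL']+M['fbR'])/2
for r in (rb,rf): v=fb-r;L=np.linalg.norm(v);print(L,np.arcsin(v[2]/L),np.degrees(np.arctan2(v[1],v[0])))
E
```

```text
rbL [ 0.6087 -0.0459  0.0518] 0.0004
rbR [ 0.5671 -0.0344  0.052 ] 0.0002
rfL [ 0.6067 -0.0535  0.0518] 0.0007
rfR [ 0.5651 -0.0424  0.0534] 0.0007
fbL [ 0.5769 -0.161   0.0594] 0.0004
fbR [ 0.5348 -0.1492  0.0613] 0.0008
0.11966806042734092 0.07048694374280702 -105.60136261915973
0.11155750337740393 0.06966804197598002 -105.68854789572788
```

```bash
python3 -c "
from plant import *
s=get_state();print(s['time_s'],s['contact_force'],s['gripper_width']);print(close_job())"
```

```text
23.6 [-0.7183314   0.11440075 -0.66711894] 0.08763801697528738
the job is handed in; nothing more can be done
None
```

I drew the pipe out of its pigeonhole by the plug and laid it on the open table, where I let go. I then took it by its body, pushed it into the station's fitting and released it. I handed the job in at 23.6 s of the 58 s allowed, and no verdict was reported.

**Home:** Pushed against the fitting, the pipe took 21 N without moving. The collar then sat about 8 mm (its own thickness) from the block's face.

**After letting go:** The pipe's free end sags a little. I triangulated it at about 0.07 rad out of line, against the 0.1 limit. The collar's top edge now stands about 3.5 mm off the block, while its bottom edge should still touch by calculation. The tip is about 49.5 to 50 mm inside, against the 47 mm needed.

**Catch:** The tab measures the same size in the picture as it did before the push, which means it is down. I did not test it by pulling.

**Measurements that disagreed:**
- A rougher first estimate, from how wide the collars looked, put the tilt at 6.2° (0.11 rad). I trust the two-view figure more.
- While the pipe was on the table, its measured position was about 12 mm off what I expected from the first grip. I used the new picture for the second grasp.

**Bystanders:** The other things look unmoved in the last pictures, but I did not measure them again.

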